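# Load the cutlery steriliser and close its cover

## Robot

A 6-joint arm with a two-finger parallel gripper is mounted at the origin on the work surface. World frame = base frame: x ahead of the robot, y to its left, z up, the work surface at z = 0. Lengths are in mm, angles in rad, forces in N, time in s.
With the tool pointing down it reaches from about 275 to 1000 mm from the base axis. Payload 8.4 kg.
Tool frame: the origin (TCP) lies on the centre line of the jaws, within the pads' length; the fingertips stand r.tip_reach ahead of it and the grasp point (between the pads) lies 11 mm behind it (r.tip_reach is the distance from the TCP to the fingertips, in mm); z points along the fingers, y is the line along which they close (so a half turn about z gives the same grasp; the last joint's range is limited). The gripper opens to 85 mm and grips with 20 to 120 N. Pads are 22 mm wide; open, the fingers measure 114 mm over their backs; the gripper's body (76 mm by 85 mm) begins 54 mm behind the grasp point. The pads swing forward as they close: fully open they stand 13 mm farther back than shut.
Start: joints at [-1.332, 0.353, 1.633, -0, 1.155, -0.002], TCP at [149.048, -606.97, 239.281] pointing down, gripper open.
Joint ranges: [-2.63, 2.63], [-0.92, 2.1], [0.06, 2.66], [-1.3, 4.44], [0, 2.69], [-3.02, 3.02]. Speed limits (rad/s): [2.22, 2.22, 2.79, 3.14, 3.14, 3.14].

## Interface

Orientations are given as [roll, pitch, yaw] about the fixed x, y, z axes, in that order (R = Rz(yaw) Ry(pitch) Rx(roll)).
In Python, from rig import r gives the robot as it stands.
- The arm moves only by the tool carry_out, never from a script. Its argument "targets" is a list of rows, each an object with "dp": the shift along the tool's x, y, z in mm, a list of three; "yaw": the turn about the tool's z in degrees. A call has 1 to 12 rows; each row is the pose to reach, as a shift and turn from the pose commanded when the call began, along the tool's axes at that moment; what a row does not reach only later rows make up. A row lasts 1/8 s, in which the tool goes at most 62.5 mm and 10.7 degrees, less where a joint would pass 70% of its speed; a pose out of reach is approached as far as the arm can. A call with a gripper value outside its range is refused whole. "fingers" is the opening, from -1 (shut) to 1 (fully open), so that 0 is half open, set as the call begins (left out, the last holds). The fingers move at their own pace and stop on an object; "grip_force" is the grip in N (left out, the last holds). Time passes only in rows, so rows that repeat a pose let the fingers close. It gives the time, the measured TCP pose, the force, the opening and the grip force at its end, in the units of the state.
- r.sense(): the state, without advancing time (a new reading comes with each control period).
- r.grab_frame(name): name is "scene" or "top" or "wrist"; returns the picture (480x640x3 uint8, red, green, blue); there is no depth.
- r.get_calibration(name): a dict with "fx", "fy", "cx", "cy" (pixels), "dist_coeffs" ([k1, k2, p1, p2, k3] as OpenCV has them; the pictures are not rectified), "rvec" (rotation vector, rad) and "tvec" (3), from world to camera coordinates, as OpenCV has them. Camera axes: x right, y down, z forward; pixel columns grow to the right and rows downward; lengths in mm; the calibration is good to about 2 mm. A picture is of the moment at which its call begins: read the wrist's pose just before it. get_calibration takes no time and is no camera call; for the wrist camera it gives the pose at the moment of the call.
- r.sign_off(): hands the job in; it is judged then, once.
The state is a dict: "clock": time; "qpos": joint angles; "qvel": joint speeds; "joint_efforts": joint torques, N m; "eef_pos": TCP position; "tcp_rot": TCP orientation; "contact_force": force on the tool from outside, world axes, zero at the start; "wrist_torque": the same for the moment, N m; "opening": opening from 0.0 (shut) to 1.0 (fully open); "grasp_force": force on a finger pad.
Only numpy, scipy, OpenCV 4.12 (cv2) and the standard library are available. Lean on these libraries where they do the work, as an engineer would, in place of code of your own. Each camera call takes 0.05 s, during which the arm holds its last target. There are 200 camera calls.

## Task

Put the low steel cutlery case into the bench steriliser: set it in the guide rails, slide it under the hood and push it fully home so that it drives the stiff switch plate inside all the way back, without ramming it. Then swing the raised cover over and lower it gently, without letting it drop, until it lies shut on its rests. Leave the tall case and everything else on the bench where they are.

Things in the scene. Friction and masses are not known exactly. Their poses are not given: they have to be found in the camera images.
- steriliser: white bench steriliser, fixed. Origin: on the bench under the middle of the hood's mouth; x points into the hood (the push direction), z up. From x = 0 to 185 mm the hood, 190 mm wide, covers a tunnel 72 mm wide with floor at z = 12, ceiling at z = 62 and roof top at z = 85 mm. A case that is fully home still stands 36 mm out of the mouth (its centre at x = 44 mm)
- deck (a point): point on the floor of the steriliser's open loading deck, 70 mm before the mouth, axes as the steriliser. The deck, 12 mm thick, 190 mm wide, runs from 140 mm before the mouth up to it. Two guide rails on it, 14 mm high, leave a channel 70 mm wide, centred, flared over the first 30 mm. Cover rests (posts up to 89 mm over the bench) stand 85 mm to each side, 65 mm before the mouth
- plate (a joint): stiff sliding switch plate inside the tunnel, out of the gripper's reach: 0 m = forward (its face 104 mm beyond the mouth), 0.020 m = all the way back, against a hard stop. It resists with about 4 N and stays where it is pushed; the case pushes it with its leading end
- cover (a joint): angle (rad) of the aluminium cover: 0 = shut, flat on its rests; 1.57 = upright; 1.95 = limit. It starts at 1.6 to 1.9, held by slight hinge friction; below about 1.3 it falls shut if let go. Hinge axis along the steriliser's y, 25 mm beyond the mouth, 93 mm over the bench. Shut, it points to -x. 180 mm wide, 105 mm from hinge to free edge, 6 mm thick, 0.35 kg
- cover_bar (a point): middle of the cover's round handle bar, 12 mm thick and 90 mm long, parallel to the hinge, 150 mm from the hinge axis and 45 mm beyond the cover's free edge, joined to it by a leg at each end
- low_case_center (a point): centre (22 mm above its underside) of the low steel cutlery case, a closed loose box 160 mm long (its x), 62 mm wide (y), 44 mm high (z), 0.27 to 0.53 kg. It stands on the bench and either end may go in first
- tall_case_center (a point): centre (36 mm above its underside) of the tall steel case, 160 x 62 x 72 mm: too tall for the hood, must stay where it is
- cup: white mug, 76 mm across, 85 mm high; origin under its centre; a bystander
- paper_roll: standing white paper roll, 104 mm across, 100 mm high; origin under its centre; a bystander
- bottle: clear water bottle, 66 mm across, 200 mm high; origin under its centre; a bystander
- bowl: steel bowl, 130 mm across, 50 mm high; origin under its centre; a bystander
Things that resemble listed ones, but are neither listed nor needed, are in the scene too. Leave any orange or turquoise look-alike of the part that bears low_case_center alone.

How it is judged:
By the outcome, as a careful person would: the job done as asked, in the order asked, and still so for the second after the job is handed in, with the robot touching nothing.
It also fails if it takes over 72 s, if anything falls off the work surface, if the arm or the gripper's body presses on something with over 40 N, if the wrist force passes 120 N, or if a joint passes its speed limit or range.

## Working session

There is one attempt and no reset: what is moved stays moved. The work goes in short steps, Python scripts to look and compute and a tool call to move; the robot and the scene stay as the last step left them, time stands still between calls to the robot, and variables do not carry over. Pictures are saved under pics/ and viewed, at most 11 in all, crops included, and the job is handed in when it is done.

Besides the shell and the picture viewer there is one more tool, called after ">>>" by a JSON object that holds its "fn" and its "kwargs". carry_out: Moves the arm, as the interface text tells. Its arguments: {"type":"object","properties":{"targets":{"type":"array","items":{"type":"object","properties":{"dp":{"type":"array","items":{"type":"number"}},"yaw":{"type":"number"}}}},"fingers":{"type":"number"},"grip_force":{"type":"number"}},"required":["targets"]}

```bash
mkdir -p pics; ls
python3 - <<'E'
from rig import r
import cv2,numpy as np
print(r.sense(), r.tip_reach)
a=r.grab_frame("scene");b=r.grab_frame("top")
cv2.imwrite("pics/scene.png",a[:,:,::-1]);cv2.imwrite("pics/top.png",b[:,:,::-1])
for n in("scene","top","wrist"):print(n,r.get_calibration(n))
E
```

```text
pics
{'clock': 0.0, 'qpos': array([-1.33238753e+00,  3.53663719e-01,  1.63415474e+00,  1.05086921e-05,
        1.15516650e+00, -2.39663044e-03]), 'qvel': array([-0.00157305,  0.00155528,  0.00023216, -0.00142856, -0.00202281,
        0.00045607]), 'joint_efforts': array([ 3.01699538e-04, -6.05252409e+01, -3.42061293e+01,  4.28100145e-05,
        9.45813255e-03,  3.13223453e-06]), 'eef_pos': array([ 148.94798203, -606.51147273,  238.54311892]), 'tcp_rot': array([-3.14020037e+00, -1.29449022e-05,  2.40801170e-01]), 'contact_force': array([ 0.62650186,  0.06994099, -0.10582372]), 'wrist_torque': array([-0.00097677,  0.00841441, -0.05220304]), 'grasp_force': 0.0, 'opening': 1.0023154972282062} 8.0
scene {'fx': 514.5775537782623, 'fy': 514.5775537782623, 'cx': 323.8434949233248, 'cy': 238.94372079207827, 'dist_coeffs': array([0.01606346, 0.        , 0.        , 0.        , 0.        ]), 'rvec': array([ 1.19692184,  2.11365769, -1.13137618]), 'tvec': array([ 332.79932702, -149.26990832, 1927.67649968])}
top {'fx': 597.3277793648236, 'fy': 597.3277793648236, 'cx': 323.1358686145015, 'cy': 225.94674345490617, 'dist_coeffs': array([-0.07126462,  0.        ,  0.        ,  0.        ,  0.        ]), 'rvec': array([ 2.19596215, -2.17918266,  0.02803349]), 'tvec': array([ -58.94351247,  501.4644132 , 1599.77307345])}
wrist {'fx': 352.4161129557248, 'fy': 352.4161129557248, 'cx': 315.37517617885777, 'cy': 236.29774333511585, 'dist_coeffs': array([-0.00464903,  0.        ,  0.        ,  0.        ,  0.        ]), 'rvec': array([-2.25375375,  1.76747021,  0.29680156]), 'tvec': array([-624.57082179,  -42.68959588,  380.84553303])}
```

View pics/top.png

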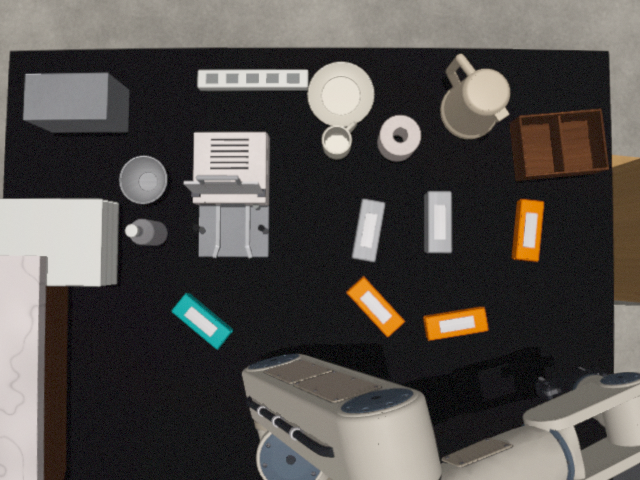

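View pics/scene.png

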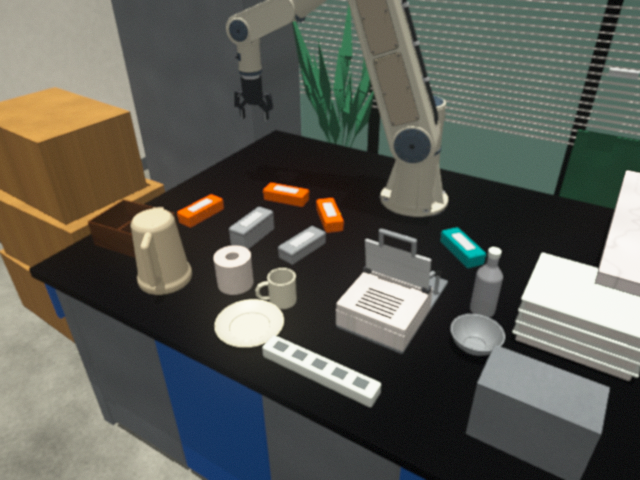

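The top view shows the steriliser mouth near (232,203), with its deck at (234,230). Two grey steel cases are at (369,230) and (438,222), with turquoise and orange look-alikes nearby. I'll measure the heights of the two grey cases to tell low from tall, and enlarge them.

```bash
cat > h.py <<'E'
import cv2,numpy as np
def cam(c): return np.array([[c['fx'],0,c['cx']],[0,c['fy'],c['cy']],[0,0,1]]),np.array(c['dist_coeffs'])
def ray(c,px):
    K,d=cam(c);R=cv2.Rodrigues(np.array(c['rvec']))[0]
    u=cv2.undistortPoints(np.array(px,float).reshape(-1,1,2),K,d).reshape(-1,2)
    v=np.c_[u,np.ones(len(u))]@R
    return -R.T@np.array(c['tvec']),v
def plane(c,px,z):
    o,v=ray(c,px);return o+v*((z-o[2])/v[:,2])[:,None]
def proj(c,P):
    K,d=cam(c);return cv2.projectPoints(np.array(P,float).reshape(-1,1,3),np.array(c['rvec']),np.array(c['tvec']),K,d)[0].reshape(-1,2)
def tri(c1,p1,c2,p2):
    o1,v1=ray(c1,p1);o2,v2=ray(c2,p2);out=[]
    for a,b in zip(v1,v2):
        s=np.linalg.lstsq(np.c_[a,-b],o2-o1,rcond=None)[0]
        A,B=o1+a*s[0],o2+b*s[1];out.append([*((A+B)/2),np.linalg.norm(A-B)])
    return np.array(out)
E
python3 - <<'E'
from rig import r
from h import *
a=cv2.imread("pics/scene.png");b=cv2.imread("pics/top.png")
C=r.get_calibration
np.set_printoptions(precision=1,suppress=True)
def blob(im,box,lo=75):
    x0,y0,x1,y1=box;g=cv2.cvtColor(im,cv2.COLOR_BGR2GRAY);m=np.zeros_like(g);m[y0:y1,x0:x1]=(g[y0:y1,x0:x1]>lo)
    cs=cv2.findContours(m,0,2)[0];k=max(cs,key=cv2.contourArea);return k
for nm,bt,bs in(("A",(340,185,395,275),(270,220,330,268)),("B",(415,180,465,262),(222,200,278,250))):
    kt=blob(b,bt,120);ks=blob(a,bs)
    rt=cv2.minAreaRect(kt);print(nm,"top rect",rt, "scene bbox",cv2.boundingRect(ks))
    for h in(44,72):
        P=plane(C("top"),cv2.boxPoints(rt),h)[:,:2]
        print(h,P.mean(0),[round(float(np.linalg.norm(P[i]-P[i-1])),1) for i in range(4)], P.round().tolist())
c=np.hstack([cv2.resize(a[190:275,215:335],None,fx=3.3,fy=4.5,interpolation=2),cv2.resize(b[180:275,340:470],(390,382),interpolation=2)])
cv2.imwrite("pics/crop1.png",c)
c=np.hstack([cv2.resize(b[120:265,175:280],None,fx=4,fy=4,interpolation=2)[:, :400],cv2.resize(a[220:352,325:455],(400,580),interpolation=2)])
cv2.imwrite("pics/crop2.png",c)
E
```

```text
A top rect ((368.2399597167969, 229.80706787109375), (23.113447189331055, 60.01386642456055), 10.007980346679688) scene bbox (278, 220, 52, 44)
44 [ 491.2 -174.9] [60.8, 158.6, 61.1, 158.5] [[418.0, -132.0], [574.0, -158.0], [564.0, -218.0], [408.0, -192.0]]
72 [ 490.1 -173.4] [59.7, 155.8, 60.0, 155.7] [[418.0, -131.0], [572.0, -157.0], [562.0, -216.0], [408.0, -190.0]]
B top rect ((439.5, 221.5), (61.0, 23.0), 90.0) scene bbox (222, 206, 51, 44)
44 [ 514.5 -362.9] [161.2, 61.0, 161.3, 60.7] [[595.0, -333.0], [595.0, -393.0], [434.0, -393.0], [434.0, -332.0]]
72 [ 513. -358.] [158.4, 59.9, 158.4, 59.6] [[592.0, -328.0], [592.0, -388.0], [434.0, -388.0], [434.0, -328.0]]
```

View pics/crop1.png

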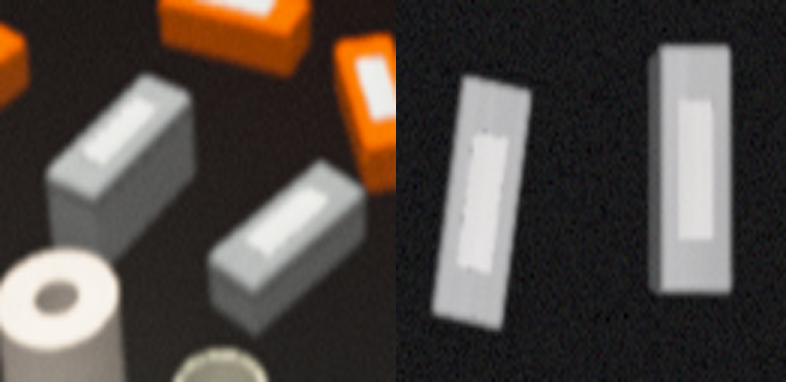

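View pics/crop2.png

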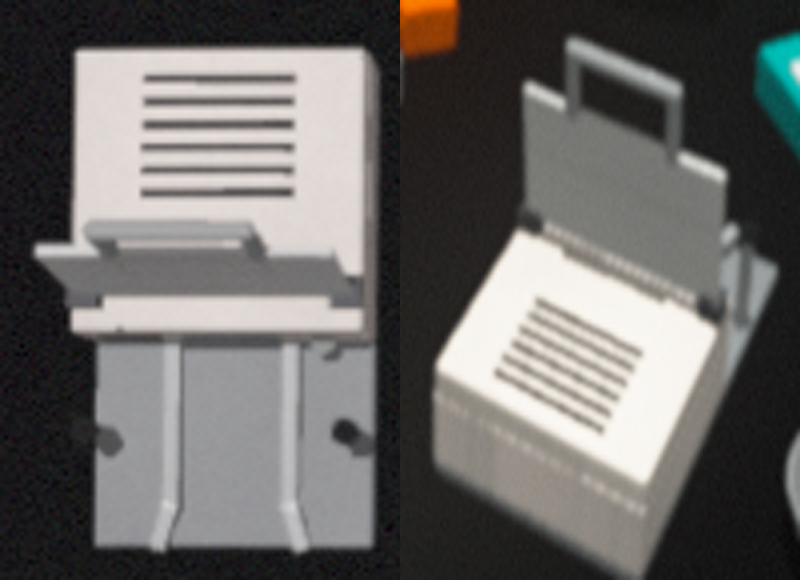

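Of the two grey cases, A is at top (369,230) / scene (302,243) and B is at top (438,222) / scene (252,227). A is plainly shallower in the scene crop: its side is about half as high as B's, and in the top view it shows no flank. So A is the low case and B is the tall one. The second crop shows the raised cover, the handle bar, the rails and the deck. Next I'll measure the steriliser.

Run:
```python
from rig import r
from h import *
np.set_printoptions(precision=1,suppress=True)
C=r.get_calibration;t=C("top");s=C("scene")
T=lambda x,y:(x/4+175,y/4+120)
S=lambda x,y:((x-400)/(400/130)+325,y/(580/132)+220)
print("deck front corners",plane(t,[T(95,548),T(375,548)],12))
print("roof far corners",plane(t,[T(76,48),T(363,48)],85))
print("roof near",plane(t,[T(72,331),T(363,331)],85))
print("rail tops: L mid, R mid near mouth & at flare",plane(t,[T(174,345),T(291,345),T(173,500),T(290,500)],26))
print("slots",plane(t,[T(219,78),T(217,192)],85))
print("post tops R",plane(t,[T(345,432),T(83,428)],89))
print("bar tri",tri(t,[T(90,232),T(250,232)],s,[S(682,88),S(570,45)]))
print("cover top corners",tri(t,[T(36,250),T(335,255)],s,[S(725,175),S(524,85)]))
```

```text
deck front corners [[415.2 281.3  12. ]
 [417.   90.8  12. ]]
roof far corners [[742.2 283.4  85. ]
 [742.2  94.8  85. ]]
roof near [[556.4 282.1  85. ]
 [557.4  92.2  85. ]]
rail tops: L mid, R mid near mouth & at flare [[552.3 226.7  26. ]
 [552.7 147.6  26. ]
 [448.  225.7  26. ]
 [448.7 146.8  26. ]]
slots [[722.4 188.7  85. ]
 [647.5 188.7  85. ]]
post tops R [[491.8 102.5  89. ]
 [493.2 272.7  89. ]]
bar tri [[599.6 237.2 244.2   6.7]
 [601.  141.6 242.3   2.5]]
cover top corners [[595.3 279.3 197.2   2.9]
 [593.4  97.5 195.    1.8]]
```

```bash
cat > go.py <<'E'
import numpy as np
def go(cur,curyaw,tgt,tgtyaw):
    """dp and yaw turn (deg) for a down-pointing tool, angles in deg"""
    a=np.radians(curyaw);d=np.array(tgt,float)-cur
    x=[np.cos(a),np.sin(a),0];y=[np.sin(a),-np.cos(a),0]
    print("dp",np.round([d@x,d@y,-d[2]],1),"yaw",round(-(tgtyaw-curyaw),1))
E
python3 -c "
from go import *
go([149,-607,239.3],13.8,[491,-175,150],-9.5)"
```

```text
dp [ 435.2 -338.    89.3] yaw 23.3
```

>>> {"fn": "carry_out", "kwargs": {"targets": [{"dp": [20, -15, 0], "yaw": 1}, {"dp": [60, -46, 10], "yaw": 4}, {"dp": [105, -81, 20], "yaw": 7}, {"dp": [150, -116, 30], "yaw": 9}, {"dp": [195, -151, 40], "yaw": 11}, {"dp": [240, -186, 50], "yaw": 14}, {"dp": [285, -221, 60], "yaw": 17}, {"dp": [330, -256, 70], "yaw": 20}, {"dp": [372, -289, 80], "yaw": 22}, {"dp": [410, -318, 87], "yaw": 23}, {"dp": [430, -334, 89], "yaw": 23.3}, {"dp": [435, -338, 89], "yaw": 23.3}], "fingers": 1}}

```text
clock: 1.6
eef_pos: [491.4, -173.7, 149.8]
tcp_rot: [-3.141, 0.001, -0.164]
contact_force: [0.8, -0.4, 0.9]
opening: 0.999
grasp_force: 0.0
```

Run:
```python
from rig import r
from h import *
np.set_printoptions(precision=1,suppress=True)
st=r.sense();print(st['clock'],st['eef_pos'],np.degrees(st['tcp_rot']))
c=r.get_calibration("wrist");im=r.grab_frame("wrist")
cv2.imwrite("pics/w1.png",im[:,:,::-1])
g=cv2.cvtColor(im,cv2.COLOR_RGB2GRAY)
print(proj(c,[[491,-175,44],[571,-175,44]]))
m=(g>110).astype(np.uint8)
for k in cv2.findContours(m,0,2)[0]:
    if cv2.contourArea(k)>1500:
        rt=cv2.minAreaRect(k);P=plane(c,cv2.boxPoints(rt),44);print(rt,P[:,:2].mean(0),P[:,:2].tolist())
```

```text
1.6 [ 491.4 -173.7  149.8] [-180.     0.    -9.4]
[[317.1 237.4]
 [297.3 123.1]]
((21.0, 302.5), (42.0, 95.0), 0.0) [473.7  61.6] [[436.9866589930525, 96.8521346522206], [515.6800064223866, 58.762682286045134], [510.58649378662426, 27.929884068362014], [431.4243164547981, 62.717738251129276]]
((319.0, 226.0), (208.0, 92.0), 90.0) [ 491.4 -176.5] [[574.2762723755545, -159.5186272721937], [564.5048199589013, -218.67445318124197], [407.3951619052875, -200.10351565734294], [419.42410218607597, -127.63947237958735]]
((591.5, 159.5), (269.0, 95.0), 90.0) [ 504.3 -368.3] [[602.359766620506, -331.67458959059593], [593.2099752870226, -388.5239055834501], [404.63370958774055, -412.8185880871355], [416.80529481113695, -340.02275564879375]]
```

View pics/w1.png

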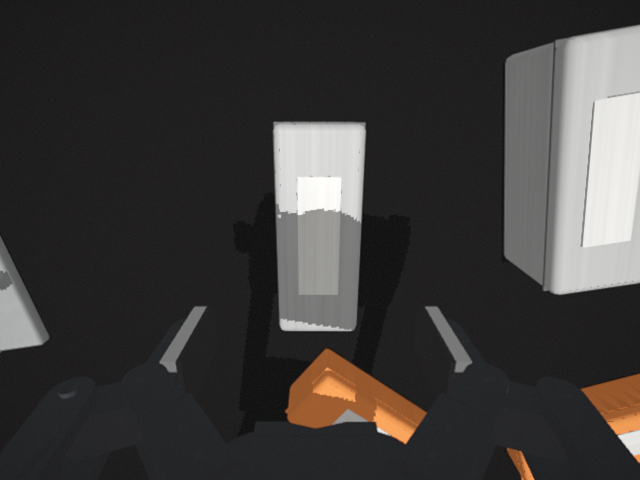

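The picture shows the low case centred at (319,226), axis-aligned with the tool, between the open fingers. The tall case is at upper right, and an orange one is below, clear of the fingers. I'm descending and gripping.

>>> {"fn": "carry_out", "kwargs": {"targets": [{"dp": [0, 1, 30], "yaw": 0}, {"dp": [0, 1, 70], "yaw": 0}, {"dp": [0, 1, 100], "yaw": 0}, {"dp": [0, 1, 117], "yaw": 0}, {"dp": [0, 1, 122], "yaw": 0}, {"dp": [0, 1, 122], "yaw": 0}]}}

```text
clock: 2.4
eef_pos: [491.0, -176.4, 28.8]
tcp_rot: [3.141, -0.001, -0.166]
contact_force: [0.4, -0.8, -0.2]
opening: 0.996
grasp_force: 0.0
```

>>> {"fn": "carry_out", "kwargs": {"targets": [{"dp": [0, 0, 0], "yaw": 0}, {"dp": [0, 0, 0], "yaw": 0}, {"dp": [0, 0, 0], "yaw": 0}, {"dp": [0, 0, 0], "yaw": 0}, {"dp": [0, 0, 0], "yaw": 0}], "fingers": -1, "grip_force": 60}}

```text
clock: 3.02
eef_pos: [491.4, -176.2, 29.5]
tcp_rot: [3.141, -0.002, -0.166]
contact_force: [-1.6, 0.7, 7.8]
opening: 0.713
grasp_force: 65.1
```

```bash
python3 -c "
from go import *
go([491,-176,138],-9.5,[464.5,186.7,138],0.5)"
```

```text
dp [ -86.  -353.4   -0. ] yaw -10.0
```

>>> {"fn": "carry_out", "kwargs": {"targets": [{"dp": [0, 0, -10], "yaw": 0}, {"dp": [0, 0, -35], "yaw": 0}, {"dp": [0, 0, -65], "yaw": 0}, {"dp": [0, 0, -95], "yaw": 0}, {"dp": [0, 0, -110], "yaw": 0}, {"dp": [0, 0, -110], "yaw": 0}]}}

```text
clock: 3.78
eef_pos: [491.2, -176.1, 139.2]
tcp_rot: [3.141, -0.002, -0.166]
contact_force: [-0.8, -0.3, -4.0]
opening: 0.711
grasp_force: 67.1
```

>>> {"fn": "carry_out", "kwargs": {"targets": [{"dp": [-4, -16, 0], "yaw": -0.5}, {"dp": [-12, -48, 0], "yaw": -1.5}, {"dp": [-21, -88, 0], "yaw": -2.5}, {"dp": [-31, -128, 0], "yaw": -3.5}, {"dp": [-41, -168, 0], "yaw": -5}, {"dp": [-51, -208, 0], "yaw": -6}, {"dp": [-61, -248, 0], "yaw": -7}, {"dp": [-71, -288, 0], "yaw": -8}, {"dp": [-78, -320, 0], "yaw": -9}, {"dp": [-83, -342, 0], "yaw": -10}, {"dp": [-86, -353.5, 0], "yaw": -10}, {"dp": [-86, -353.5, 0], "yaw": -10}]}}

```text
clock: 5.28
eef_pos: [463.5, 187.2, 137.6]
tcp_rot: [3.141, 0.001, 0.01]
contact_force: [-0.6, -0.9, -3.6]
opening: 0.71
grasp_force: 66.9
```

Run:
```python
from rig import r
from h import *
st=r.sense();print(st['clock'],st['eef_pos'],np.degrees(st['tcp_rot']))
w=r.grab_frame("wrist");b=r.grab_frame("top")
im=np.hstack([cv2.resize(w[:,:,::-1],(400,300)),cv2.resize(b[130:280,160:310,::-1],(300,300))])
cv2.imwrite("pics/w2.png",cv2.resize(im,(800,343)))
```

```text
5.275 [463.46546015 187.23515905 137.5634567 ] [1.79966871e+02 7.77332205e-02 5.58162721e-01]
```

View pics/w2.png

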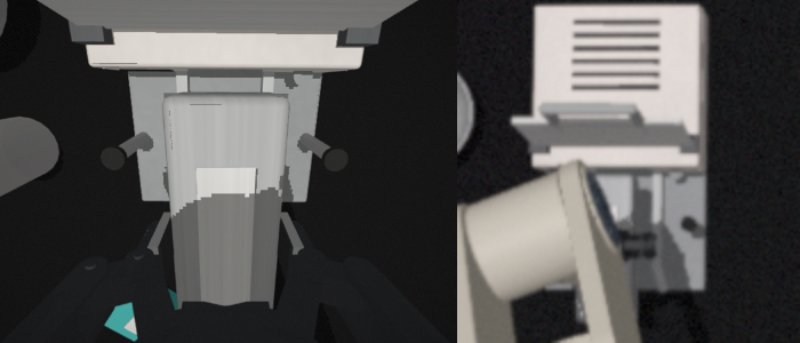

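In the wrist view (left), the case's top edge spans 163–288, the rails are at about 188 and 263, and the posts are at 112 and 336. All of them centre on column 225, so the case is aligned. I'm lowering.

>>> {"fn": "carry_out", "kwargs": {"targets": [{"dp": [0, 0, 15], "yaw": 0}, {"dp": [0, 0, 40], "yaw": 0}, {"dp": [0, 0, 60], "yaw": 0}, {"dp": [0, 0, 74], "yaw": 0}, {"dp": [0, 0, 82], "yaw": 0}, {"dp": [0, 0, 87], "yaw": 0}, {"dp": [0, 0, 90], "yaw": 0}, {"dp": [0, 0, 92], "yaw": 0}, {"dp": [0, 0, 92], "yaw": 0}]}}

```text
clock: 6.5
eef_pos: [464.4, 187.0, 46.5]
tcp_rot: [-3.141, -0.0, 0.009]
contact_force: [-0.5, 0.1, -3.4]
opening: 0.711
grasp_force: 66.9
```

>>> {"fn": "carry_out", "kwargs": {"targets": [{"dp": [0, 0, 1.5], "yaw": 0}, {"dp": [0, 0, 3], "yaw": 0}, {"dp": [0, 0, 4], "yaw": 0}, {"dp": [0, 0, 4], "yaw": 0}]}}

```text
clock: 7.0
eef_pos: [464.2, 186.9, 42.2]
tcp_rot: [3.142, 0.0, 0.009]
contact_force: [-0.5, 0.2, -3.5]
opening: 0.71
grasp_force: 66.9
```

>>> {"fn": "carry_out", "kwargs": {"targets": [{"dp": [0, 0, 0.5], "yaw": 0}, {"dp": [0, 0, 1], "yaw": 0}, {"dp": [0, 0, 1], "yaw": 0}]}}

```text
clock: 7.38
eef_pos: [464.3, 186.9, 41.6]
tcp_rot: [-3.142, -0.0, 0.009]
contact_force: [-2.3, -0.6, 4.3]
opening: 0.712
grasp_force: 67.7
```

>>> {"fn": "carry_out", "kwargs": {"targets": [{"dp": [3, 0, 0], "yaw": 0}, {"dp": [8, 0, 0], "yaw": 0}, {"dp": [13, 0, 0], "yaw": 0}, {"dp": [18, 0, 0], "yaw": 0}, {"dp": [23, 0, 0], "yaw": 0}, {"dp": [28, 0, 0], "yaw": 0}]}}

```text
clock: 8.12
eef_pos: [490.6, 186.9, 41.6]
tcp_rot: [3.141, 0.003, 0.008]
contact_force: [-9.2, -0.1, 12.2]
opening: 0.713
grasp_force: 68.8
```

>>> {"fn": "carry_out", "kwargs": {"targets": [{"dp": [5, 0, 0], "yaw": 0}, {"dp": [10, 0, 0], "yaw": 0}, {"dp": [15, 0, 0], "yaw": 0}, {"dp": [20, 0, 0], "yaw": 0}, {"dp": [20, 0, 0], "yaw": 0}]}}

```text
clock: 8.75
eef_pos: [512.0, 187.3, 41.6]
tcp_rot: [3.141, 0.001, 0.009]
contact_force: [-5.2, -0.5, 6.7]
opening: 0.712
grasp_force: 68.2
```

>>> {"fn": "carry_out", "kwargs": {"targets": [{"dp": [0, 0, 0], "yaw": 0}, {"dp": [0, 0, 0], "yaw": 0}, {"dp": [0, 0, 0], "yaw": 0}, {"dp": [0, 0, 0], "yaw": 0}, {"dp": [0, 0, -10], "yaw": 0}, {"dp": [0, 0, -35], "yaw": 0}, {"dp": [0, 0, -53], "yaw": 0}, {"dp": [0, 0, -55], "yaw": 0}], "fingers": 1}}

```text
clock: 9.75
eef_pos: [513.3, 187.6, 98.0]
tcp_rot: [-3.141, -0.003, 0.009]
contact_force: [0.2, 0.1, 0.4]
opening: 1.0
grasp_force: 0.0
```

>>> {"fn": "carry_out", "kwargs": {"targets": [{"dp": [-15, 0, 0], "yaw": 0}, {"dp": [-45, 0, 0], "yaw": 0}, {"dp": [-80, 0, 0], "yaw": 0}, {"dp": [-105, 0, 0], "yaw": 0}, {"dp": [-115, 0, 0], "yaw": 0}, {"dp": [-115, 0, 0], "yaw": 0}, {"dp": [-115, 0, 20], "yaw": 0}, {"dp": [-115, 0, 45], "yaw": 0}, {"dp": [-115, 0, 60], "yaw": 0}, {"dp": [-115, 0, 65], "yaw": 0}, {"dp": [-115, 0, 65], "yaw": 0}], "fingers": -1}}

```text
clock: 11.12
eef_pos: [397.5, 186.3, 31.2]
tcp_rot: [3.142, 0.0, 0.009]
contact_force: [0.3, 0.1, 0.4]
opening: 0.002
grasp_force: 0.0
```

Run:
```python
from rig import r
from h import *
st=r.sense();print(st['clock'],st['eef_pos'],np.degrees(st['tcp_rot']))
w=r.grab_frame("wrist");b=r.grab_frame("top")
print(proj(r.get_calibration("wrist"),[[432,187,56],[556.5,187,12]]))
im=np.hstack([cv2.resize(w[:,:,::-1],(450,338)),cv2.resize(b[130:280,160:310,::-1],(338,338))])
cv2.imwrite("pics/w3.png",im)
```

```text
11.125 [397.53184962 186.31419267  31.2386471 ] [1.79995061e+02 1.18964576e-02 4.88469866e-01]
[[ 314.95974001  267.64555995]
 [ 317.88340937 -110.92343676]]
```

View pics/w3.png

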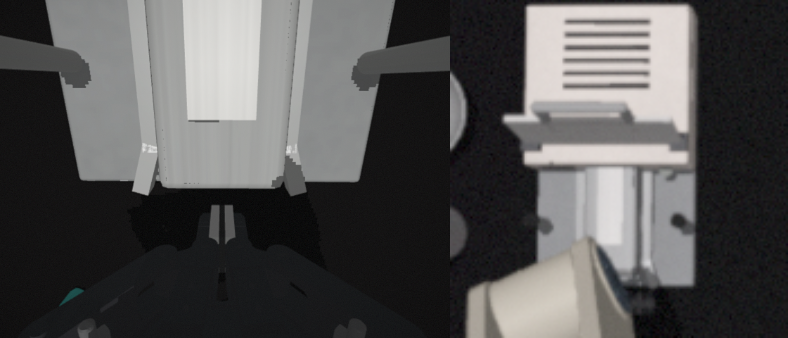

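The case sits between the rails, its trailing end at row 187, and the closed fingers are centred behind it at column 222. I'll push gently.

>>> {"fn": "carry_out", "kwargs": {"targets": [{"dp": [6, 0, 0], "yaw": 0}, {"dp": [13, 0, 0], "yaw": 0}, {"dp": [18, 0, 0], "yaw": 0}, {"dp": [22, 0, 0], "yaw": 0}, {"dp": [26, 0, 0], "yaw": 0}, {"dp": [31, 0, 0], "yaw": 0}, {"dp": [37, 0, 0], "yaw": 0}, {"dp": [43, 0, 0], "yaw": 0}, {"dp": [49, 0, 0], "yaw": 0}, {"dp": [55, 0, 0], "yaw": 0}, {"dp": [61, 0, 0], "yaw": 0}, {"dp": [67, 0, 0], "yaw": 0}]}}

```text
clock: 12.72
eef_pos: [464.7, 186.9, 31.3]
tcp_rot: [3.142, -0.0, 0.009]
contact_force: [-1.7, -0.2, -0.6]
opening: -0.003
grasp_force: 0.7
```

>>> {"fn": "carry_out", "kwargs": {"targets": [{"dp": [4, 0, 0], "yaw": 0}, {"dp": [8, 0, 0], "yaw": 0}, {"dp": [11, 0, 0], "yaw": 0}, {"dp": [14, 0, 0], "yaw": 0}, {"dp": [17, 0, 0], "yaw": 0}, {"dp": [20, 0, 0], "yaw": 0}, {"dp": [23, 0, 0], "yaw": 0}, {"dp": [26, 0, 0], "yaw": 0}, {"dp": [28, 0, 0], "yaw": 0}, {"dp": [30, 0, 0], "yaw": 0}]}}

```text
clock: 13.98
eef_pos: [492.5, 186.9, 31.0]
tcp_rot: [3.141, 0.004, 0.008]
contact_force: [-11.8, 0.5, 8.7]
opening: 0.004
grasp_force: 5.8
```

>>> {"fn": "carry_out", "kwargs": {"targets": [{"dp": [1.5, 0, 0], "yaw": 0}, {"dp": [3, 0, 0], "yaw": 0}, {"dp": [4.5, 0, 0], "yaw": 0}, {"dp": [6, 0, 0], "yaw": 0}]}}

```text
clock: 14.48
eef_pos: [498.0, 186.8, 31.0]
tcp_rot: [3.141, 0.004, 0.009]
contact_force: [-12.1, 1.7, 8.9]
opening: 0.002
grasp_force: 5.9
```

>>> {"fn": "carry_out", "kwargs": {"targets": [{"dp": [1, 0, 0], "yaw": 0}, {"dp": [2, 0, 0], "yaw": 0}, {"dp": [3, 0, 0], "yaw": 0}, {"dp": [4, 0, 0], "yaw": 0}]}}

```text
clock: 14.98
eef_pos: [502.1, 186.8, 31.0]
tcp_rot: [3.141, 0.004, 0.008]
contact_force: [-11.5, -0.0, 8.5]
opening: 0.002
grasp_force: 5.9
```

>>> {"fn": "carry_out", "kwargs": {"targets": [{"dp": [0.7, 0, 0], "yaw": 0}, {"dp": [1.4, 0, 0], "yaw": 0}, {"dp": [2.1, 0, 0], "yaw": 0}, {"dp": [2.8, 0, 0], "yaw": 0}, {"dp": [3.5, 0, 0], "yaw": 0}]}}

```text
clock: 15.6
eef_pos: [505.6, 186.8, 31.0]
tcp_rot: [3.141, 0.004, 0.008]
contact_force: [-11.8, 0.4, 9.4]
opening: -0.0
grasp_force: 5.8
```

>>> {"fn": "carry_out", "kwargs": {"targets": [{"dp": [0.7, 0, 0], "yaw": 0}, {"dp": [1.4, 0, 0], "yaw": 0}, {"dp": [2, 0, 0], "yaw": 0}]}}

```text
clock: 15.98
eef_pos: [507.6, 186.9, 31.0]
tcp_rot: [3.141, 0.004, 0.009]
contact_force: [-12.1, -0.1, 8.7]
opening: 0.001
grasp_force: 5.8
```

>>> {"fn": "carry_out", "kwargs": {"targets": [{"dp": [0.6, 0, 0], "yaw": 0}, {"dp": [1.2, 0, 0], "yaw": 0}, {"dp": [1.8, 0, 0], "yaw": 0}]}}

```text
clock: 16.35
eef_pos: [509.3, 186.9, 31.0]
tcp_rot: [3.141, 0.004, 0.008]
contact_force: [-12.0, 0.6, 8.9]
opening: 0.003
grasp_force: 5.8
```

>>> {"fn": "carry_out", "kwargs": {"targets": [{"dp": [0.5, 0, 0], "yaw": 0}, {"dp": [1, 0, 0], "yaw": 0}, {"dp": [1.5, 0, 0], "yaw": 0}]}}

```text
clock: 16.73
eef_pos: [510.2, 186.9, 30.9]
tcp_rot: [3.14, 0.006, 0.008]
contact_force: [-15.0, 2.2, 12.8]
opening: 0.003
grasp_force: 7.8
```

>>> {"fn": "carry_out", "kwargs": {"targets": [{"dp": [0.5, 0, 0], "yaw": 0}, {"dp": [1, 0, 0], "yaw": 0}, {"dp": [1, 0, 0], "yaw": 0}]}}

```text
clock: 17.1
eef_pos: [510.2, 186.8, 30.8]
tcp_rot: [3.14, 0.007, 0.008]
contact_force: [-17.7, 3.0, 13.9]
opening: -0.002
grasp_force: 8.8
```

The case stopped at the hard stop: the force is rising with no further travel, at the predicted x. I'll back off, rise and turn for the bar.

>>> {"fn": "carry_out", "kwargs": {"targets": [{"dp": [-6, 0, 0], "yaw": 0}, {"dp": [-25, 0, 0], "yaw": 0}, {"dp": [-50, 0, -5], "yaw": 0}, {"dp": [-70, 0, -40], "yaw": 0}, {"dp": [-70, 0, -85], "yaw": -8}, {"dp": [-70, 0, -130], "yaw": -17}, {"dp": [-70, 0, -175], "yaw": -26}, {"dp": [-70, 0, -220], "yaw": -35}, {"dp": [-70, 0, -260], "yaw": -44}, {"dp": [-70, 0, -290], "yaw": -53}, {"dp": [-70, 0, -300], "yaw": -62}, {"dp": [-70, 0, -300], "yaw": -70}], "fingers": 0}}

```text
clock: 18.6
eef_pos: [445.5, 187.0, 332.9]
tcp_rot: [3.138, -0.003, 1.235]
contact_force: [0.4, -0.3, -0.7]
opening: 0.499
grasp_force: 0.0
```

>>> {"fn": "carry_out", "kwargs": {"targets": [{"dp": [0, 0, 0], "yaw": -9}, {"dp": [0, 0, 0], "yaw": -18}, {"dp": [0, 0, 0], "yaw": -20}, {"dp": [0, 0, 0], "yaw": -20}]}}

```text
clock: 19.1
eef_pos: [444.5, 186.7, 331.4]
tcp_rot: [3.141, -0.0, 1.577]
contact_force: [0.4, 0.2, -0.3]
opening: 0.499
grasp_force: 0.0
```

Run:
```python
from rig import r
from h import *
np.set_printoptions(precision=1,suppress=True)
st=r.sense();print(st['clock'],st['eef_pos'],np.degrees(st['tcp_rot']),st['opening'])
c=r.get_calibration("wrist");w=r.grab_frame("wrist");b=r.grab_frame("top");s=r.grab_frame("scene")
print(proj(c,[[600,189.5,243],[600,144.5,243],[600,234.5,243],[520.5,187,56]]))
t=cv2.resize(b[130:280,160:310,::-1],(240,240));q=cv2.resize(s[215:335,330:450,::-1],(240,240))
cv2.imwrite("pics/w4.png",np.hstack([cv2.resize(w[:,:,::-1],(560,420)),cv2.resize(np.vstack([t,q]),(210,420))]))
```

```text
19.1 [444.5 186.7 331.4] [179.9  -0.   90.3] 0.49864544218032614
[[544.5 243.1]
 [530.7 301.6]
 [559.9 176.9]
 [379.6 189.8]]
```

View pics/w4.png

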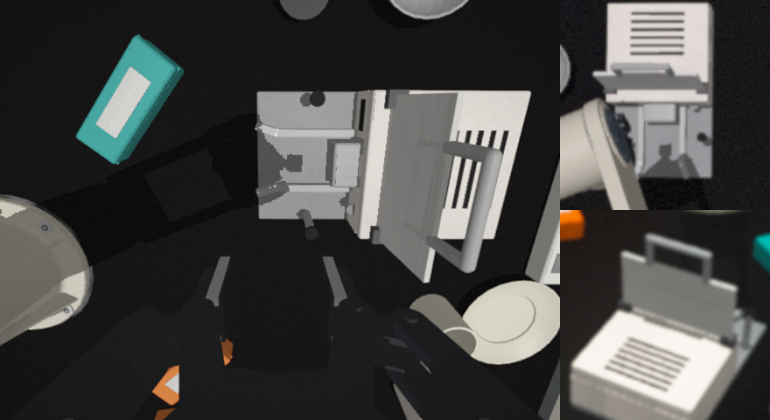

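The case is home: a short stub of it shows at the mouth, near (345,165). The bar runs from about (490,155) to (468,265), with its middle near (484,212), or (553,242) at full scale. I'll intersect that ray with the bar's circle about the hinge.

Run:
```python
from rig import r
from h import *
np.set_printoptions(precision=1,suppress=True)
c=r.get_calibration("wrist")
o,v=ray(c,[[553,242],[548,242],[558,242]])
for d in v:
    for s in np.linspace(0,600,200001) if False else [0]:
        a=d[0]**2+d[2]**2;p=o-np.array([581.5,0,93]);b=p[0]*d[0]+p[2]*d[2];q=p[0]**2+p[2]**2-150**2
        k=np.sqrt(b*b-a*q)
        for t in((-b-k)/a,(-b+k)/a):
            P=o+t*d;print(P,"theta",np.arctan2(P[2]-93,581.5-P[0]))
```

```text
[606.8 189.7 240.9] theta 1.7401934489780708
[729.9 128.1  70.9] theta -2.993682983999145
[602.9 189.9 241.5] theta 1.7140370057049534
[728.7 125.6  64.1] theta -2.9473943952074153
[610.8 189.5 240.1] theta 1.7672403442047941
[730.7 130.7  77.9] theta -3.04057891890551
```

>>> {"fn": "carry_out", "kwargs": {"targets": [{"dp": [2, 20, 0], "yaw": 0}, {"dp": [2, 60, 0], "yaw": 0}, {"dp": [2, 100, 0], "yaw": 0}, {"dp": [2, 135, 0], "yaw": 0}, {"dp": [2, 155, 0], "yaw": 0}, {"dp": [2, 159, 20], "yaw": 0}, {"dp": [2, 159, 45], "yaw": 0}, {"dp": [2, 159, 60], "yaw": 0}, {"dp": [2, 159, 60], "yaw": 0}]}}

```text
clock: 20.38
eef_pos: [602.0, 189.9, 269.6]
tcp_rot: [-3.139, 0.001, 1.58]
contact_force: [0.0, 0.4, 0.2]
opening: 0.497
grasp_force: 0.0
```

Run:
```python
from rig import r
from h import *
np.set_printoptions(precision=1,suppress=True)
st=r.sense();print(st['clock'],st['eef_pos'],np.degrees(st['tcp_rot']),st['opening'])
c=r.get_calibration("wrist");w=r.grab_frame("wrist")
print(proj(c,[[604,189.5,241.3],[604,144.5,241.3],[604,234.5,241.3]]))
cv2.imwrite("pics/w5.png",w[:,:,::-1])
```

```text
20.375 [602.  189.9 269.6] [-179.8    0.    90.5] 0.49669369596196605
[[319.9 287.6]
 [318.9 359.4]
 [321.1 202.9]]
```

View pics/w5.png

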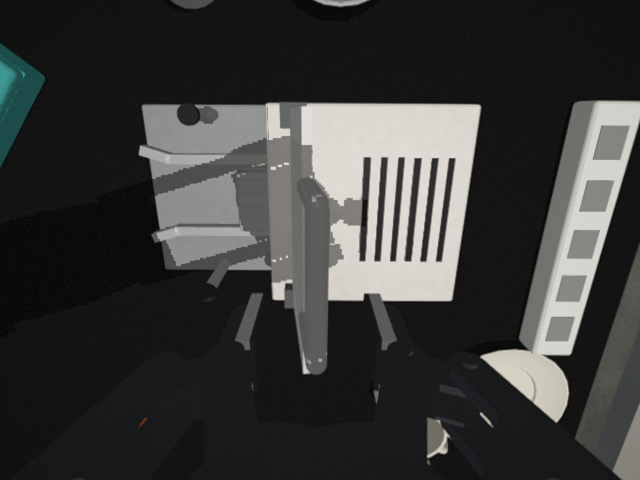

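The bar, at column 315, lies between the fingers at 250 and 380, so its x is about 601. I'm going down and gripping lightly.

>>> {"fn": "carry_out", "kwargs": {"targets": [{"dp": [-1, -1, 10], "yaw": 0}, {"dp": [-1, -1, 25], "yaw": 0}, {"dp": [-1, -1, 35], "yaw": 0}, {"dp": [-1, -1, 39], "yaw": 0}, {"dp": [-1, -1, 39], "yaw": 0}]}}

```text
clock: 21.05
eef_pos: [602.0, 189.0, 231.9]
tcp_rot: [-3.141, 0.0, 1.579]
contact_force: [-0.5, 0.5, -0.0]
opening: 0.5
grasp_force: 0.0
```

>>> {"fn": "carry_out", "kwargs": {"targets": [{"dp": [0, 0, 0], "yaw": 0}, {"dp": [0, 0, 0], "yaw": 0}, {"dp": [0, 0, 0], "yaw": 0}, {"dp": [0, 0, 0], "yaw": 0}, {"dp": [0, 0, 0], "yaw": 0}], "fingers": -1, "grip_force": 25}}

```text
clock: 21.68
eef_pos: [602.4, 189.2, 232.7]
tcp_rot: [3.141, -0.0, 1.579]
contact_force: [0.4, 0.3, 4.2]
opening: 0.131
grasp_force: 24.6
```

Run:
```python
import numpy as np
th=np.array([1.709,1.68,1.63,1.57,1.51,1.45,1.39,1.33,1.27,1.21,1.15,1.09, 1.03,.97,.91,.85,.79,.73,.67,.61,.55,.49,.43,.37, .31,.25,.2,.15,.11,.08,.05,.03,.02,0])
y=-150*np.cos(th);z=-150*np.sin(th)
for a,b in((0,11),(11,23),(23,33)):
    print([(round(y[i]-y[a],1),round(z[i]-z[a],1)) for i in range(a+1,b+1)])
```

```text
[(np.float64(-4.3), np.float64(-0.5)), (np.float64(-11.8), np.float64(-1.2)), (np.float64(-20.8), np.float64(-1.4)), (np.float64(-29.8), np.float64(-1.2)), (np.float64(-38.7), np.float64(-0.3)), (np.float64(-47.6), np.float64(1.0)), (np.float64(-56.4), np.float64(2.9)), (np.float64(-65.1), np.float64(5.3)), (np.float64(-73.6), np.float64(8.2)), (np.float64(-81.9), np.float64(11.7)), (np.float64(-90.0), np.float64(15.6))]
[(np.float64(-7.9), np.float64(4.4)), (np.float64(-15.4), np.float64(9.3)), (np.float64(-22.7), np.float64(14.6)), (np.float64(-29.6), np.float64(20.3)), (np.float64(-36.2), np.float64(26.4)), (np.float64(-42.4), np.float64(33.0)), (np.float64(-48.2), np.float64(39.8)), (np.float64(-53.6), np.float64(47.1)), (np.float64(-58.5), np.float64(54.6)), (np.float64(-63.0), np.float64(62.4)), (np.float64(-67.0), np.float64(70.5)), (np.float64(-70.5), np.float64(78.8))]
[(np.float64(-3.0), np.float64(8.5)), (np.float64(-5.5), np.float64(17.1)), (np.float64(-7.2), np.float64(24.4)), (np.float64(-8.5), np.float64(31.8)), (np.float64(-9.2), np.float64(37.8)), (np.float64(-9.7), np.float64(42.3)), (np.float64(-10.0), np.float64(46.7)), (np.float64(-10.1), np.float64(49.7)), (np.float64(-10.1), np.float64(51.2)), (np.float64(-10.2), np.float64(54.2))]
```

>>> {"fn": "carry_out", "kwargs": {"targets": [{"dp": [0, -4.3, -0.5], "yaw": 0}, {"dp": [0, -11.8, -1.2], "yaw": 0}, {"dp": [0, -20.8, -1.4], "yaw": 0}, {"dp": [0, -29.8, -1.2], "yaw": 0}, {"dp": [0, -38.7, -0.3], "yaw": 0}, {"dp": [0, -47.6, 1], "yaw": 0}]}}

```text
clock: 22.42
eef_pos: [553.6, 188.9, 231.1]
tcp_rot: [-3.141, -0.0, 1.58]
contact_force: [0.9, 3.5, 1.6]
opening: 0.132
grasp_force: 25.2
```

>>> {"fn": "carry_out", "kwargs": {"targets": [{"dp": [0, -8.8, 1.9], "yaw": 0}, {"dp": [0, -17.5, 4.3], "yaw": 0}, {"dp": [0, -26, 7.2], "yaw": 0}, {"dp": [0, -34.3, 10.7], "yaw": 0}, {"dp": [0, -42.4, 14.6], "yaw": 0}]}}

```text
clock: 23.05
eef_pos: [511.4, 188.3, 216.3]
tcp_rot: [-3.141, -0.0, 1.579]
contact_force: [1.2, 5.2, -0.1]
opening: 0.129
grasp_force: 25.1
```

>>> {"fn": "carry_out", "kwargs": {"targets": [{"dp": [0, -7.9, 4.4], "yaw": 0}, {"dp": [0, -15.4, 9.3], "yaw": 0}, {"dp": [0, -22.7, 14.6], "yaw": 0}, {"dp": [0, -29.6, 20.3], "yaw": 0}, {"dp": [0, -36.2, 26.4], "yaw": 0}, {"dp": [0, -42.4, 33], "yaw": 0}]}}

```text
clock: 23.8
eef_pos: [469.3, 187.9, 183.2]
tcp_rot: [3.141, 0.0, 1.579]
contact_force: [-0.3, 4.7, 1.2]
opening: 0.128
grasp_force: 25.2
```

>>> {"fn": "carry_out", "kwargs": {"targets": [{"dp": [0, -5.8, 6.8], "yaw": 0}, {"dp": [0, -11.2, 14.1], "yaw": 0}, {"dp": [0, -16.1, 21.6], "yaw": 0}, {"dp": [0, -20.6, 29.4], "yaw": 0}, {"dp": [0, -24.6, 37.5], "yaw": 0}, {"dp": [0, -28.1, 45.8], "yaw": 0}]}}

```text
clock: 24.55
eef_pos: [441.4, 187.5, 137.3]
tcp_rot: [3.141, 0.0, 1.58]
contact_force: [2.0, 1.5, -0.0]
opening: 0.131
grasp_force: 24.6
```

>>> {"fn": "carry_out", "kwargs": {"targets": [{"dp": [0, -3, 8.5], "yaw": 0}, {"dp": [0, -5.5, 17.1], "yaw": 0}, {"dp": [0, -7.2, 24.4], "yaw": 0}, {"dp": [0, -8.5, 31.8], "yaw": 0}, {"dp": [0, -9.2, 37.8], "yaw": 0}, {"dp": [0, -9.7, 42.3], "yaw": 0}, {"dp": [0, -10, 45], "yaw": 0}, {"dp": [0, -10, 47], "yaw": 0}, {"dp": [0, -10, 47], "yaw": 0}]}}

```text
clock: 25.68
eef_pos: [432.3, 187.6, 90.8]
tcp_rot: [3.14, -0.0, 1.58]
contact_force: [5.6, -1.6, -1.9]
opening: 0.127
grasp_force: 24.4
```

>>> {"fn": "carry_out", "kwargs": {"targets": [{"dp": [0, 0, 1], "yaw": 0}, {"dp": [0, 0, 2], "yaw": 0}, {"dp": [0, 0, 3], "yaw": 0}, {"dp": [0, 0, 4], "yaw": 0}, {"dp": [0, 0, 5], "yaw": 0}, {"dp": [0, 0, 5], "yaw": 0}]}}

```text
clock: 26.42
eef_pos: [432.2, 187.7, 87.3]
tcp_rot: [3.14, -0.0, 1.58]
contact_force: [-1.7, -3.8, 22.5]
opening: 0.127
grasp_force: 26.5
```

>>> {"fn": "carry_out", "kwargs": {"targets": [{"dp": [0, 0, 0.7], "yaw": 0}, {"dp": [0, 0, 1.4], "yaw": 0}, {"dp": [0, 0, 2], "yaw": 0}, {"dp": [0, 0, 2], "yaw": 0}]}}

```text
clock: 26.92
eef_pos: [432.3, 187.9, 86.2]
tcp_rot: [3.14, -0.001, 1.579]
contact_force: [-5.5, -4.1, 37.7]
opening: 0.123
grasp_force: 28.4
```

>>> {"fn": "carry_out", "kwargs": {"targets": [{"dp": [0, 0, -1.5], "yaw": 0}, {"dp": [0, 0, -3], "yaw": 0}, {"dp": [0, 0, -3.5], "yaw": 0}, {"dp": [0, 0, -3.5], "yaw": 0}]}}

```text
clock: 27.42
eef_pos: [432.2, 187.8, 87.4]
tcp_rot: [3.141, -0.0, 1.579]
contact_force: [5.7, 0.1, -0.7]
opening: 0.122
grasp_force: 24.9
```

Run:
```python
from rig import r
from h import *
st=r.sense();print(st['clock'],st['eef_pos'],st['contact_force'])
w=r.grab_frame("wrist");s=r.grab_frame("scene")
cv2.imwrite("pics/w6.png",np.hstack([cv2.resize(w[:,:,::-1],(400,300)),cv2.resize(s[205:335,320:493,::-1],(400,300),interpolation=2)]))
```

```text
27.425 [432.17182526 187.83891048  87.35594155] [ 5.65262815  0.12523113 -0.65951944]
```

View pics/w6.png

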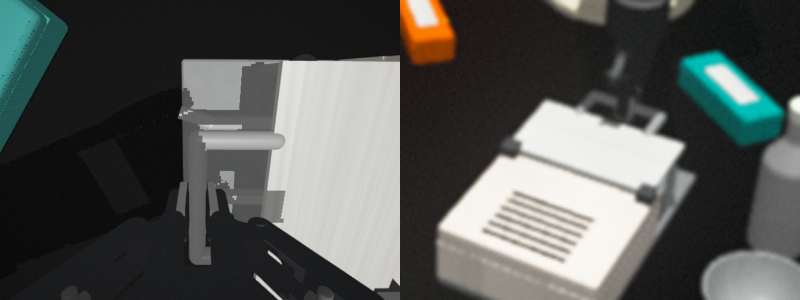

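The cover lies flat on its rests in the scene crop (right), and the fingers straddle the bar at about (205,200). I'll load it very slightly, open partway, then lift off.

>>> {"fn": "carry_out", "kwargs": {"targets": [{"dp": [0, 0, 0.5], "yaw": 0}, {"dp": [0, 0, 1], "yaw": 0}, {"dp": [0, 0, 1], "yaw": 0}]}}

```text
clock: 27.9
eef_pos: [432.2, 187.8, 86.7]
tcp_rot: [3.141, -0.0, 1.579]
contact_force: [4.2, -0.9, 5.2]
opening: 0.126
grasp_force: 25.5
```

>>> {"fn": "carry_out", "kwargs": {"targets": [{"dp": [0, 0, 0], "yaw": 0}, {"dp": [0, 0, 0], "yaw": 0}, {"dp": [0, 0, 0], "yaw": 0}, {"dp": [0, 0, -4], "yaw": 0}, {"dp": [0, 0, -15], "yaw": 0}, {"dp": [0, 0, -40], "yaw": 0}, {"dp": [0, 0, -80], "yaw": 0}, {"dp": [0, 0, -120], "yaw": 0}, {"dp": [0, 0, -150], "yaw": 0}, {"dp": [0, 0, -150], "yaw": 0}], "fingers": -0.3}}

```text
clock: 29.15
eef_pos: [432.9, 188.2, 239.4]
tcp_rot: [3.137, -0.002, 1.579]
contact_force: [-0.4, 0.0, 0.0]
opening: 0.353
grasp_force: 0.0
```

Run:
```python
from rig import r
from h import *
np.set_printoptions(precision=1,suppress=True)
st=r.sense();print(st['clock'],st['eef_pos'],st['contact_force'])
c=r.get_calibration("wrist");w=r.grab_frame("wrist");s=r.grab_frame("scene")
# panel free edge when shut: x=581.5-105, y 187+-90, top z 96 ; bar at x 431.5 z 93
print(proj(c,[[476.5,277,96],[476.5,97,96],[431.5,232,93],[431.5,142,93],[520.5,187,56]]))
print(proj(r.get_calibration("scene"),[[476.5,277,96],[476.5,97,96],[431.5,232,99],[431.5,142,99]]))
cv2.imwrite("pics/w7.png",np.hstack([cv2.resize(w[:,:,::-1],(400,300)),cv2.resize(s[205:335,320:493,::-1],(400,300),interpolation=2)]))
```

```text
29.15 [432.9 188.2 239.4] [-0.4  0.   0. ]
[[374.1 108.9]
 [361.7 318.5]
 [313.4 168.6]
 [312.7 271.9]
 [407.9 212. ]]
[[441.3 267.4]
 [382.  248.3]
 [431.9 253.5]
 [402.7 244.3]]
```

View pics/w7.png

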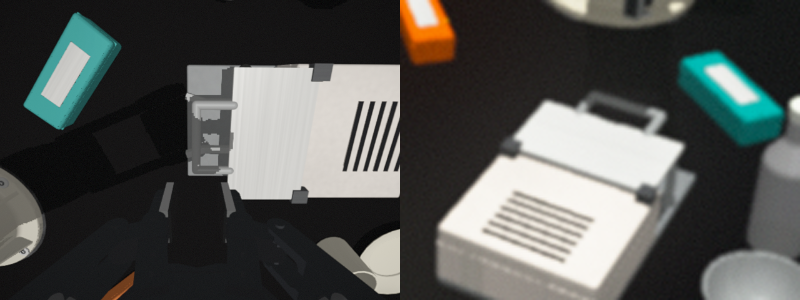

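The cover's edge corners, at (543,100) and (684,144), match the predicted shut position. The arm is clear and touching nothing, so I'm handing in.

```bash
python3 -c "
from rig import r
print(r.sign_off())"
```

```text
the job is handed in; nothing more can be done
None
```

The job is handed in: the low case is home against the switch plate's hard stop, the cover was lowered in the grip and lies shut on its rests, and nothing else was moved, at about 29 s on the robot's clock.

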